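# Stand the frame corner and present the notched glazing plate

### The job

First stand the silver-leafed frame corner fully home in the slot of the wooden display stand, on the same foot it stands on now, and let go of it. Then find the glazing plate with the corner notch, lift it out of its holder by its clear part, keeping the fingers off the frosted end, and present it label up: hold it about a hand's width straight above the frame corner, touching nothing, tipped to about 45 degrees so that the label side looks upward (facing any way round). Finish still holding it there, and leave the plain plate and everything else on the bench where they are.

Things in the scene. Friction and masses are not known exactly. Their poses are not given: they have to be found in the camera images.
- corner_sample: Silver-leafed frame corner, loose, 100 g: an L standing on one leg (the foot). Foot 100 mm long (own x -50 to 50), 20 mm thick (y), 24 mm high. The upright leg is at the -x end: x -50 to -26 mm, 20 mm thick, top 100 mm above the underside. Origin: centre of the foot's underside; z up along the leg. Silver front on -y, dark wood back on +y. It may go into the slot either way round.
- stand: Fixed wooden display stand, a block 142 x 64 x 28 mm (own x, y, z; x along the slot) with one blind slot in its top. Origin: centre of its underside.
- stand_slot (a point): Centre of the floor of the stand's slot; axes as the stand's (x along the slot, z up). The slot is 116 mm long (x), 26 mm wide (y) and 20 mm deep; its floor is 8 mm above the bench, its mouth 28 mm above it.
- label_plate: Notched glazing plate, loose, 130 g: 110 mm long (own x), 8 thick (y), 70 high (z), on its long edge in a holder. +x end: frosted from x = 20 to 55 mm, a 18 x 18 mm notch cut in its top corner; x -55 to 20 clear. Own +y points out of the label side: paper label on the frosted end. Seen from that side, notched edge up, the notch is upper left. Origin: middle of the bottom edge, 8 mm up at start.
- plate_mid (a point): Middle of the notched plate: 35 mm above its origin along its own z, halfway through its thickness.
- notch (a point): Middle of the empty notch of the plate, at x = 46, z = 61 mm in the plate's frame.
- plain_plate: Bystander: a glazing plate of the same size (110 x 8 x 70 mm) without notch, frosting or label, in the other holder. Origin: middle of its bottom edge.
- holder_a: Fixed round wooden holder of the notched plate: disc radius 65 mm, 8 mm thick, two rails 92 mm long with tops 30 mm above the bench, and between them a slot 10 mm wide along own x, 115 mm between end stops. The plate comes out straight up; its upper 48 mm stand free above the rails. Origin: centre of its underside. The stand and the two holders swap places on the bench.
- holder_b: The other, equal holder; holds the plain plate. Origin: centre of its underside.
- try_square: Bystander: grey steel try square, 150 x 110 x 18 mm, lying flat. Origin at its middle, on the bench.
- sanding_block: Bystander: cork sanding block 100 x 60 x 35 mm. Origin: centre of its underside.
- cartridge_a: Bystander: blued steel V-nail cartridge 90 x 16 x 16 mm, lying flat. Origin: centre of its underside.
- cartridge_b: Bystander: the second, equal V-nail cartridge.
- offcut: Bystander: moulding offcut 120 x 30 x 22 mm, lying flat. Origin: centre of its underside.
Not all that is in view belongs to the job. What is shaped like the stand but turquoise is not meant.

How it is judged:
On the way, in this order (a step that is already met when the one before it is completed fails the run):
1. the frame corner stands fully home in the slot of the stand and is let go (x of corner_sample in the frame of stand_slot between -0.012 and 0.012 m and y of corner_sample in the frame of stand_slot between -0.006 and 0.006 m and z of corner_sample in the frame of stand_slot below 0.004 m and angle between corner_sample's own z axis and vertical below 0.12 rad and angle between the x axis of corner_sample and the x axis of stand_slot, either way round below 0.12 rad and contact force between the fingers and corner_sample below 0.1 N), for 0.3 s.
2. the notched plate is lifted clear out of its holder in the fingers (height (world z) of plate_mid above 0.09 m and contact force between the fingers and label_plate above 0.5 N and contact force between label_plate and holder_a below 0.1 N), for 0.2 s.
At the end, for the whole second after the job is handed in: Frame corner upright on the slot floor (4 mm; 12 mm along, 6 across), untouched. Plate still, in the fingers by its clear part (pad centre at own x under 12 mm), touching nothing else, its middle 155-300 mm up and within 70 mm of the slot centre sideways, label normal within 57 degrees of up (all of step 1 and contact force between each of the arm, label_plate and corner_sample below 0.1 N and contact force between label_plate and stand below 0.1 N and contact force between the fingers and label_plate above 0.5 N and height (world z) of plate_mid between 0.155 and 0.3 m and horizontal distance between plate_mid and stand_slot below 0.07 m and angle between label_plate's own y axis and vertical below 1 rad and x of the grasp point in the frame of label_plate below 0.012 m and linear speed of label_plate below 0.03 m/s); the arm keeps its last pose, push and grip.
It fails at once if the plain plate, the try square, the sanding block, a cartridge or the offcut is moved by more than 20 mm (distance of any of plain_plate, try_square, sanding_block, cartridge_a, cartridge_b, offcut from where it was at the start of the episode above 0.02 m).
It also fails if it takes over 61 s, if anything falls off the work surface, if the arm or the gripper's body presses on something with over 40 N, if the wrist force passes 120 N, or if a joint passes its speed limit or range.

### The arm

A 7-joint arm with a two-finger parallel gripper is mounted at the origin on the work surface. World frame = base frame: x ahead of the robot, y to its left, z up, the work surface at z = 0. Lengths are in m, angles in rad, forces in N, time in s.
With the tool pointing down it reaches from about 0.35 to 0.9 m from the base axis. Payload 8.1 kg.
Tool frame: the origin (TCP) lies between the finger pads; the fingertips stand 17 mm ahead of it and the grasp point (between the pads) lies 2 mm behind it (r.finger_overhang is the z of the fingertips in the tool frame, in m); z points along the fingers, y is the line along which they close (so a half turn about z gives the same grasp; the last joint's range is limited). The gripper opens to 92 mm and grips with 3 to 60 N. Pads are 19 mm wide; open, the fingers measure 130 mm over their backs; the gripper's body (75 mm by 190 mm) begins 47 mm behind the grasp point.
Start: joints at [-1.433, 0.434, 0.025, 1.573, -0.012, 1.134, -0.075], TCP at [0.149, 0.607, 0.244] pointing down, gripper open.
Joint ranges: [-2.62, 2.62], [-0.44, 2.09], [-1.27, 1.32], [0.08, 2.57], [-1.32, 4.46], [0.12, 2], [-2.74, 2.74]. Speed limits (rad/s): [2.22, 2.22, 3.01, 3.01, 3.14, 3.14, 3.14].

### API

Orientations are given as a unit quaternion [w, x, y, z].
In Python, from bench import r gives the robot as it stands.
- The arm moves only by the tool servo_tool, never from a script. Its argument "plan" is a list that holds one entry, the list of rows, each a list of 4 numbers: the shift along the tool's x, y, z normalised to -1 to 1, where 1 is 800 mm, then the turn about the tool's z normalised to -1 to 1, where 1 is 180 degrees. In form: [[[dx, dy, dz, spin], ...]]. A call has exactly 5 rows; each row is the pose to reach, as a shift and turn from the pose commanded when the call began, along the tool's axes at that moment, turning the shorter way round; what a row does not reach only later rows make up. A row lasts 1/12 s, in which the tool goes at most 41.7 mm and 7.16 degrees, less where a joint would pass 70% of its speed; a pose out of reach is approached as far as the arm can. A call with a number of a shift or a turn outside -1 to 1 is refused whole. A call with a gripper value outside its range is refused whole. "hand" is the opening, from -1 (shut) to 1 (fully open), set as the call begins (left out, the last holds). The fingers move at their own pace and stop on an object; "grip_force" is the grip in N (left out, the last holds). Time passes only in rows, so rows that repeat a pose let the fingers close, or fill a call up. It gives the time, the measured TCP pose, the force, the opening and the grip force at its end, in the units of the state.
- r.sense(): the state, without advancing time (a new reading comes with each control period).
- r.read_camera(name): name is "side" or "top"; returns the picture (384x512x3 uint8, blue, green, red); there is no depth.
- r.get_calibration(name): a dict with "fx", "fy", "cx", "cy" (pixels), "view" (4x4, takes a point from world to camera coordinates). Camera axes: x right, y down, z forward; pixel columns grow to the right and rows downward; lengths in m; the calibration is good to about 2 mm. A picture is of the moment at which its call begins. get_calibration takes no time and is no camera call.
- r.hand_in(): hands the job in; it is judged then, once.
The state is a dict: "time_s": time; "q": joint angles; "joint_velocities": joint speeds; "joint_efforts": joint torques, N m; "ee_pos": TCP position; "eef_rot": TCP orientation; "force": force on the tool from outside, world axes, zero at the start; "ft_torque": the same for the moment, N m; "finger_gap": opening from 0.0 (shut) to 1.0 (fully open); "grip_force": force on a finger pad.
Only numpy, scipy, OpenCV 4.12 (cv2) and the standard library are available. Lean on these libraries where they do the work, as an engineer would, in place of code of your own. Each camera call takes 0.05 s, during which the arm holds its last target. There are 200 camera calls.

## Working session

There is one attempt and no reset: what is moved stays moved. The work goes in short steps, Python scripts to look and compute and a tool call to move; the robot and the scene stay as the last step left them, time stands still between calls to the robot, and variables do not carry over. Pictures are saved under pics/ and viewed, at most 10 in all, crops included, and the job is handed in when it is done.

Besides the shell and the picture viewer there is one more tool, called by a JSON object that holds its "method" and its "body", one argument or row to a line. servo_tool: Moves the arm, as the interface text tells. Its arguments: {"type":"object","properties":{"plan":{"type":"array","items":{"type":"array","items":{"type":"array","items":{"type":"number"}}}},"hand":{"type":"number"},"grip_force":{"type":"number"}},"required":["plan"]}

```bash
ls; mkdir -p pics
python3 - <<'E'
from bench import r
import cv2
for n in("top","side"):
    im=r.read_camera(n); cv2.imwrite(f"pics/{n}0.png",im); c=r.get_calibration(n); print(c)
s=r.sense();print(s)
E
```

```text
pics
{'fx': 443.19285399594065, 'fy': 443.19285399594065, 'cx': 256.85088856592546, 'cy': 190.25551013427298, 'view': array([[-0.00741485, -0.99989752, -0.01224617,  0.08846952],
       [-0.99607332,  0.00846582, -0.08812644,  0.56809761],
       [ 0.08822108,  0.01154464, -0.99603402,  1.15667956],
       [ 0.        ,  0.        ,  0.        ,  1.        ]])}
{'fx': 431.5503789415439, 'fy': 431.5503789415439, 'cx': 258.4582064696514, 'cy': 190.74654899794893, 'view': array([[-0.95936207,  0.28183949,  0.01381751,  0.50730571],
       [ 0.1937472 ,  0.69352105, -0.69389522, -0.10995975],
       [-0.20514981, -0.66301965, -0.7199434 ,  1.66375039],
       [ 0.        ,  0.        ,  0.        ,  1.        ]])}
{'time_s': 0.1, 'q': array([-1.43255801,  0.43513166,  0.02494966,  1.5740059 , -0.01160214,
        1.1340101 , -0.07512049]), 'joint_velocities': array([-0.00291586, -0.00125271, -0.00110351, -0.00256543, -0.00056784,
       -0.00091693,  0.00161803]), 'joint_efforts': array([ 2.83761146e-03, -6.69127250e+01,  9.87797789e-01, -3.15149331e+01,
       -6.05369057e-02,  3.74920992e-02,  4.52023460e-05]), 'ee_pos': array([0.14900379, 0.60652544, 0.24303669]), 'eef_rot': array([-2.68475650e-05,  1.20162609e-01,  9.92753973e-01, -7.04573019e-04]), 'force': array([-0.83601014, -0.77989013,  0.11700165]), 'ft_torque': array([ 0.00898504, -0.03028105,  0.03378985]), 'grip_force': 0.0, 'finger_gap': 0.9984198351479733}
```

Run:
```python
import cv2
for n in("top","side"):
    im=cv2.imread(f"pics/{n}0.png"); cv2.imwrite(f"pics/{n}0b.png",cv2.resize(im,(800,600),interpolation=cv2.INTER_CUBIC))
```

```text
(no output)
```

View pics/top0b.png

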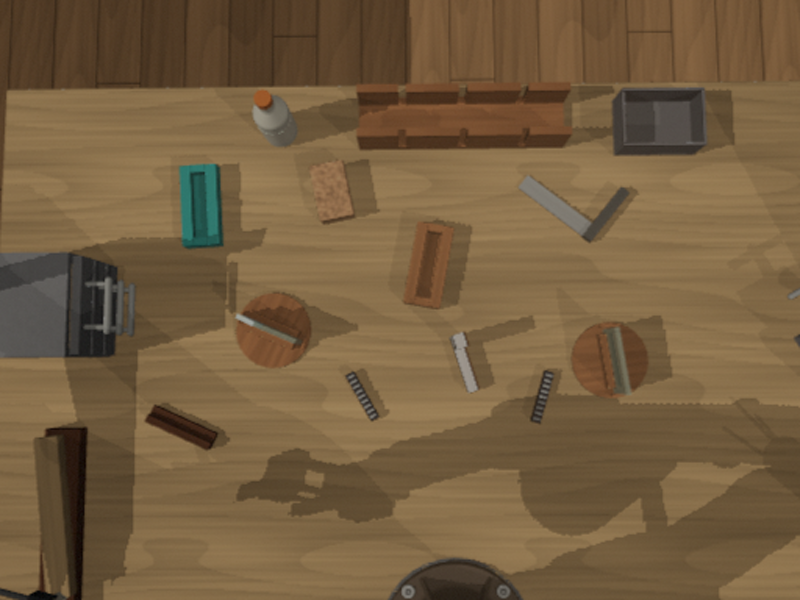

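View pics/side0b.png

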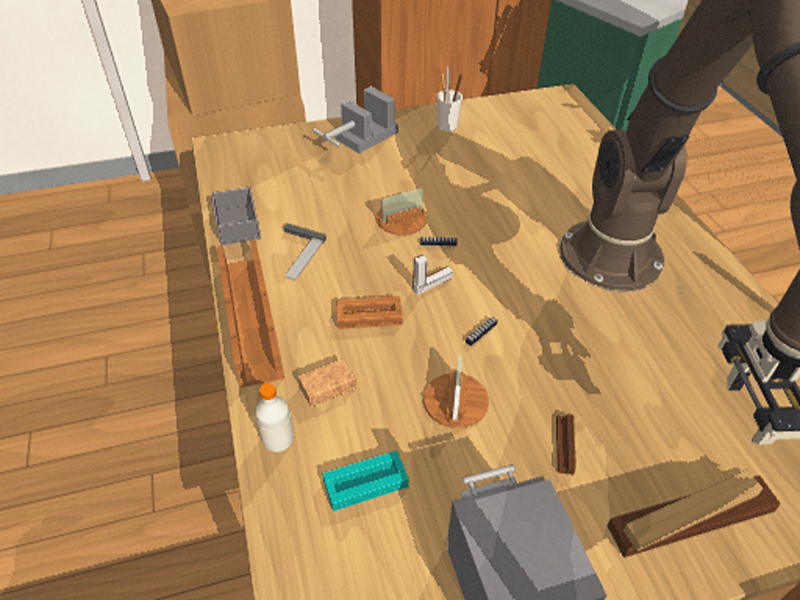

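The top view shows the stand at (428,265), the corner at (465,362), holders at (273,330) and (610,358), and the turquoise decoy at (200,205). The left plate has a whitish end. I'll enlarge the important parts.

Run:
```python
import cv2,numpy as np
t=cv2.imread("pics/top0.png");s=cv2.imread("pics/side0.png")
def c(im,u,v,w=50,h=37,S=8): return cv2.resize(im[v:v+h,u:u+w],(w*S,h*S),interpolation=cv2.INTER_CUBIC)
# top crops origin (u,v)
a=np.hstack([c(t,145,185,66,50,6),c(t,360,203,66,50,6)])
b=np.hstack([c(t,250,138,66,50,6),c(t,265,205,66,50,6)])
cv2.imwrite("pics/c1.png",np.vstack([a,b]))
a=np.hstack([c(s,262,224,66,50,6),c(s,230,112,66,50,6)])
b=np.hstack([c(s,205,175,66,50,6),c(s,245,152,66,50,6)])
cv2.imwrite("pics/c2.png",np.vstack([a,b]))
```

```text
(no output)
```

View pics/c1.png

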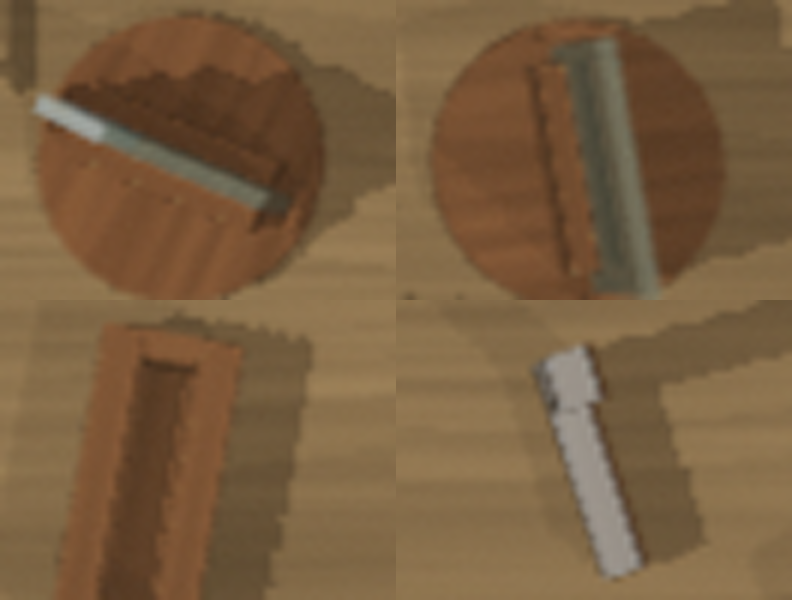

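View pics/c2.png

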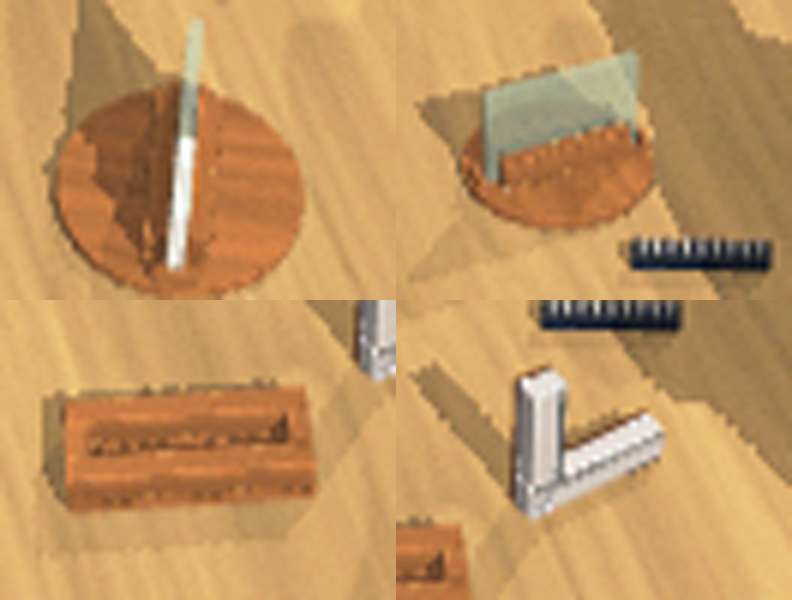

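Left holder (top crop TL) holds the notched plate: its white frosted end is upper-left, near (38,103), and the clear end is near (270,197). The plain plate is on the right. I'll fit poses from the pixel correspondences.

```bash
cat > h.py <<'E'
from bench import r
import numpy as np
from scipy.optimize import least_squares
C={n:r.get_calibration(n) for n in("top","side")}
def proj(n,P):
    c=C[n];p=c["view"][:3,:3]@np.asarray(P,float)+c["view"][:3,3]
    return np.array([c["fx"]*p[0]/p[2]+c["cx"],c["fy"]*p[1]/p[2]+c["cy"]])
def back(n,uv,z):
    c=C[n];R=c["view"][:3,:3];t=c["view"][:3,3]
    d=R.T@np.array([(uv[0]-c["cx"])/c["fx"],(uv[1]-c["cy"])/c["fy"],1]);o=-R.T@t
    return o+d*(z-o[2])/d[2]
def pt(p,g): # world of model point (mm), g=(x,y,yaw)
    c,s=np.cos(g[2]),np.sin(g[2]);return np.array([g[0]+(c*p[0]-s*p[1])/1e3,g[1]+(s*p[0]+c*p[1])/1e3,p[2]/1e3])
def fit(obs,g0):
    f=lambda g:np.concatenate([proj(n,pt(p,g))-uv for n,uv,p in obs])
    s=least_squares(f,g0,loss="soft_l1",x_scale=[.01,.01,.1]);return s.x,np.round(f(s.x).reshape(-1,2),1)
def crop(u0,v0,ox,oy,S=6): return lambda px,py:np.array([u0+(px-ox+.5)/S-.5,v0+(py-oy+.5)/S-.5])
def full(px,py): return np.array([(px+.5)*.64-.5,(py+.5)*.64-.5])
E
cat > fit0.py <<'E'
from h import *
b=crop(250,138,0,300);d=crop(205,175,0,300)
st=[("top",b(105,325),(71,32,28)),("top",b(243,345),(71,-32,28)),("top",full(404,302),(-71,32,28)),("top",full(440,307),(-71,-32,28)),
("side",d(65,405),(71,-32,28)),("side",d(305,385),(-71,-32,28)),("side",d(315,460),(-71,32,28)),("side",d(68,480),(71,32,28))]
g,e=fit(st,[.5,.05,-.1]);print("stand",g,np.degrees(g[2]),e.tolist())
b=crop(265,205,396,300);d=crop(245,152,396,300)
co=[("top",b(*p),m) for p,m in [((548,358),(-50,-10,100)),((588,345),(-50,10,100)),((602,398),(-26,10,100)),((557,410),(-26,-10,100)),((603,578),(50,-10,24)),((643,562),(50,10,24))]]
co+=[("side",d(*p),m) for p,m in [((533,515),(-50,-10,0)),((660,460),(50,-10,0)),((660,432),(50,-10,24))]]
g,e=fit(co,[.4,0,-2.88]);print("corner",g,np.degrees(g[2]),e.tolist())
b=crop(145,185,0,0);d=crop(262,224,0,0)
pl=[("top",b(*p),m) for p,m in [((270,197),(-55,0,78)),((105,131),(20,0,78)),((181,157),(0,0,8))]]+[("side",d(196,20),(-55,0,78)),("side",d(179,190),(0,0,8))]
g,e=fit(pl,[.45,.25,1.2]);print("plate",g,np.degrees(g[2]),e.tolist())
for n,p,z in[("plainholder",(610,358),.008),("cartA",(362,396),.016),("cartB",(543,397),.016),("offcut",(182,427),.022),("sand",(332,191),.035),("square",(585,210),.01),("teal",(200,205),.028)]: print(n,back("top",full(*p),z)[:2].round(3))
c=C["top"]["view"];print(-c[:3,:3].T@c[:3,3]);c=C["side"]["view"];print(-c[:3,:3].T@c[:3,3])
E
python3 fit0.py
```

```text
stand [ 0.62399203  0.03809706 -0.17258458] -9.888367781764037 [[-0.7, -0.1], [-0.2, 0.4], [-0.7, 0.5], [0.0, 1.3], [-1.2, -1.3], [-0.7, -0.9], [-0.4, -0.0], [-0.9, -0.3]]
corner [ 0.45723071 -0.01995681 -2.84711924] -163.1279163685111 [[-1.1, -0.2], [-0.1, -0.4], [0.5, -0.0], [0.3, 0.4], [-0.5, 0.4], [0.1, 0.8], [-1.6, 0.6], [-0.3, -0.6], [0.1, -0.6]]
plate [0.51625535 0.30745319 1.16184605] 66.56887535390887 [[-0.9, 0.8], [-0.3, 0.3], [-0.4, 0.1], [-1.4, -0.7], [-1.3, -1.2]]
plainholder [ 0.463 -0.272]
cartA [0.402 0.153]
cartB [ 0.398 -0.154]
offcut [0.352 0.457]
sand [0.753 0.202]
square [ 0.721 -0.237]
teal [0.732 0.432]
[0.46447934 0.07029759 1.20324002]
[0.84931233 1.03637982 1.11449586]
```

```bash
cat >> h.py <<'E'
from scipy.spatial.transform import Rotation as Ro, Slerp
def state():
    s=r.sense();w,x,y,z=s["eef_rot"];R=Ro.from_quat([x,y,z,w])
    ty=R.as_matrix()[:,1];print("t %.2f pos %s yaw %.2f tilt %.2f F %s gap %.4f grip %.1f q7 %.2f"%(s["time_s"],s["ee_pos"].round(4),np.degrees(np.arctan2(ty[1],ty[0])),np.degrees(np.arccos(-R.as_matrix()[2,2])),s["force"].round(1),s["finger_gap"]*.092,s["grip_force"],s["q"][6]))
    return s["ee_pos"],R
def go(*wps,v=.038,start=None,settle=1):
    """print calls through waypoints (x,y,z,tool-y yaw deg)"""
    p,R=start or state();
    for w in wps:
        ty=R.as_matrix()[:,1];y0=np.degrees(np.arctan2(ty[1],ty[0]))
        T=np.array(w[:3]);dy=(w[3]-y0+180)%360-180
        k=max(np.linalg.norm(T-p)/v,abs(dy)/6.8,1e-6);n=int(np.ceil((k+settle)/5))*5
        ps=[p+(T-p)*min(1,i/(n-settle)) for i in range(1,n+1)];an=[dy*min(1,i/(n-settle)) for i in range(1,n+1)]
        a0=0
        for c in range(0,n,5):
            Rc=Ro.from_euler("z",a0,degrees=True)*R;base=p if c==0 else ps[c-1]
            rows=[[round(float(q),4)+0. for q in Rc.inv().apply(ps[i]-base)/.8]+[round(-(an[i]-a0)/180,4)+0.] for i in range(c,c+5)]
            print("[",rows,"]");a0=an[c+4]
        R=Ro.from_euler("z",dy,degrees=True)*R;p=T
        print("--")
    return p,R
E
python3 - <<'E'
from h import *
go((.4917,-.0095,.18,106.9),(.4917,-.0095,.077,106.9))
E
```

```text
t 0.10 pos [0.149  0.6065 0.243 ] yaw 76.20 tilt 0.08 F [-0.8 -0.8  0.1] gap 0.0919 grip 0.0 q7 -0.08
[ [[-0.0316, -0.034, 0.0042, np.float64(-0.009)], [-0.0631, -0.0679, 0.0084, np.float64(-0.018)], [-0.0947, -0.1019, 0.0126, np.float64(-0.0269)], [-0.1263, -0.1359, 0.0168, np.float64(-0.0359)], [-0.1578, -0.1699, 0.021, np.float64(-0.0449)]] ]
[ [[-0.0265, -0.0381, 0.0042, np.float64(-0.009)], [-0.0529, -0.0761, 0.0084, np.float64(-0.018)], [-0.0794, -0.1142, 0.0126, np.float64(-0.0269)], [-0.1059, -0.1523, 0.0168, np.float64(-0.0359)], [-0.1324, -0.1904, 0.021, np.float64(-0.0449)]] ]
[ [[-0.0209, -0.0414, 0.0042, np.float64(-0.009)], [-0.0417, -0.0828, 0.0084, np.float64(-0.018)], [-0.0626, -0.1242, 0.0126, np.float64(-0.0269)], [-0.0834, -0.1657, 0.0168, np.float64(-0.0359)], [-0.1043, -0.2071, 0.021, np.float64(-0.0449)]] ]
[ [[-0.0148, -0.0439, 0.0042, np.float64(-0.009)], [-0.0297, -0.0879, 0.0084, np.float64(-0.018)], [-0.0445, -0.1318, 0.0126, np.float64(-0.0269)], [-0.0593, -0.1757, 0.0168, np.float64(-0.0359)], [-0.0593, -0.1757, 0.0168, np.float64(-0.0359)]] ]
--
[ [[0.0, 0.0, 0.0322, np.float64(0.0)], [0.0, 0.0001, 0.0644, np.float64(0.0)], [0.0, 0.0001, 0.0966, np.float64(0.0)], [0.0, 0.0002, 0.1287, np.float64(0.0)], [0.0, 0.0002, 0.1287, np.float64(0.0)]] ]
--
```

{"method": "servo_tool", "body": {
  "plan": [
    [[-0.0316,-0.034,0.0042,-0.009],[-0.0631,-0.0679,0.0084,-0.018],[-0.0947,-0.1019,0.0126,-0.027],[-0.1263,-0.1359,0.0168,-0.036],[-0.1578,-0.1699,0.021,-0.045]]
  ],
  "hand": 1,
  "grip_force": 30
}}

```text
time_s: 0.52
ee_pos: [0.2397, 0.443, 0.2264]
eef_rot: [-0.0, 0.049, 0.999, -0.0]
force: [0.8, 0.3, -0.4]
finger_gap: 0.997
grip_force: 0.0
```

{"method": "servo_tool", "body": {
  "plan": [
    [[-0.0265,-0.038,0.0042,-0.009],[-0.053,-0.0761,0.0084,-0.018],[-0.0794,-0.1142,0.0126,-0.027],[-0.1059,-0.1523,0.0168,-0.036],[-0.1324,-0.1904,0.021,-0.045]]
  ]
}}

```text
time_s: 0.93
ee_pos: [0.3299, 0.2809, 0.2099]
eef_rot: [-0.0, -0.022, 1.0, -0.0]
force: [1.0, 0.1, 0.2]
finger_gap: 1.002
grip_force: 0.0
```

{"method": "servo_tool", "body": {
  "plan": [
    [[-0.0209,-0.0414,0.0042,-0.009],[-0.0417,-0.0828,0.0084,-0.018],[-0.0626,-0.1242,0.0126,-0.027],[-0.0834,-0.1657,0.0168,-0.036],[-0.1043,-0.2071,0.021,-0.045]]
  ]
}}

```text
time_s: 1.35
ee_pos: [0.4201, 0.1189, 0.1932]
eef_rot: [0.0, -0.092, 0.996, 0.0]
force: [0.9, 1.0, 0.7]
finger_gap: 1.003
grip_force: 0.0
```

{"method": "servo_tool", "body": {
  "plan": [
    [[-0.0148,-0.0439,0.0042,-0.009],[-0.0297,-0.0879,0.0084,-0.018],[-0.0445,-0.1318,0.0126,-0.027],[-0.0593,-0.1757,0.0168,-0.036],[-0.0593,-0.1757,0.0168,-0.036]]
  ]
}}

```text
time_s: 1.77
ee_pos: [0.4944, -0.0163, 0.1796]
eef_rot: [0.001, -0.144, 0.99, -0.002]
force: [0.3, -1.3, 0.5]
finger_gap: 1.0
grip_force: 0.0
```

Run:
```python
from h import *
go((.4917,-.0095,.077,106.9),settle=2)
```

```text
t 1.77 pos [ 0.4944 -0.0163  0.1796] yaw 106.60 tilt 0.22 F [ 0.3 -1.3  0.5] gap 0.0920 grip 0.0 q7 1.90
[ [[0.0003, 0.0032, 0.0427, np.float64(-0.0006)], [0.0006, 0.0064, 0.0855, np.float64(-0.0011)], [0.0009, 0.0095, 0.1282, np.float64(-0.0017)], [0.0009, 0.0095, 0.1282, np.float64(-0.0017)], [0.0009, 0.0095, 0.1282, np.float64(-0.0017)]] ]
--
```

{"method": "servo_tool", "body": {
  "plan": [
    [[0,0,0,0],[0,0,0.03,0],[0,0,0.06,0],[0,0,0.09,0],[0,0,0.12,0]]
  ]
}}

```text
time_s: 2.18
ee_pos: [0.4915, -0.0072, 0.083]
eef_rot: [0.0, -0.148, 0.989, 0.0]
force: [-0.5, 0.3, 0.5]
finger_gap: 0.999
grip_force: 0.0
```

{"method": "servo_tool", "body": {
  "plan": [
    [[0,0,0.0087,0],[0,0,0.0087,0],[0,0,0.0087,0],[0,0,0.0087,0],[0,0,0.0087,0]]
  ]
}}

```text
time_s: 2.6
ee_pos: [0.493, -0.0085, 0.0782]
eef_rot: [0.001, -0.148, 0.989, 0.0]
force: [0.7, 1.2, 0.6]
finger_gap: 1.0
grip_force: 0.0
```

Run:
```python
from h import *
import cv2
state()
a=r.read_camera("side")[135:215,225:325];b=r.read_camera("top")[180:260,245:345]
cv2.imwrite("pics/g1.png",np.hstack([cv2.resize(a,(400,320),interpolation=2),cv2.resize(b,(400,320),interpolation=2)]))
```

```text
t 2.60 pos [ 0.493  -0.0085  0.0782] yaw 106.99 tilt 0.13 F [0.7 1.2 0.6] gap 0.0920 grip 0.0 q7 1.96
```

View pics/g1.png

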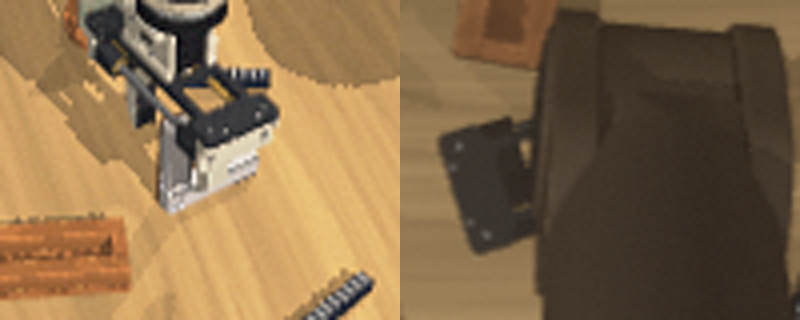

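The side view shows the leg, with its base at about (165,205), between the fingers and the foot running right. Closing.

{"method": "servo_tool", "body": {
  "plan": [
    [[0,0,0,0],[0,0,0,0],[0,0,0,0],[0,0,0,0],[0,0,0,0]]
  ],
  "hand": -1,
  "grip_force": 40
}}

```text
time_s: 3.12
ee_pos: [0.4921, -0.0088, 0.0769]
eef_rot: [-0.0, -0.148, 0.989, 0.0]
force: [0.4, -0.4, 0.4]
finger_gap: 0.688
grip_force: 0.0
```

{"method": "servo_tool", "body": {
  "plan": [
    [[0,0,0,0],[0,0,0,0],[0,0,0,0],[0,0,0,0],[0,0,0,0]]
  ]
}}

```text
time_s: 3.53
ee_pos: [0.492, -0.0088, 0.0769]
eef_rot: [-0.0, -0.148, 0.989, 0.0]
force: [-0.6, -0.5, 0.1]
finger_gap: 0.328
grip_force: 0.0
```

{"method": "servo_tool", "body": {
  "plan": [
    [[0,0,-0.02,0],[0,0,-0.04,0],[0,0,-0.06,0],[0,0,-0.08,0],[0,0,-0.08,0]]
  ]
}}

```text
time_s: 3.95
ee_pos: [0.4935, -0.0088, 0.1434]
eef_rot: [0.002, -0.148, 0.989, -0.0]
force: [0.5, -0.6, -1.1]
finger_gap: 0.216
grip_force: 40.0
```

Run:
```python
from h import *
import cv2
state()
a=r.read_camera("side")[120:200,225:325];b=r.read_camera("top")[170:250,245:345]
cv2.imwrite("pics/g2.png",np.hstack([cv2.resize(a,(400,320),interpolation=2),cv2.resize(b,(400,320),interpolation=2)]))
```

```text
t 3.95 pos [ 0.4935 -0.0088  0.1434] yaw 106.97 tilt 0.23 F [ 0.5 -0.6 -1.1] gap 0.0199 grip 40.0 q7 1.92
```

View pics/g2.png

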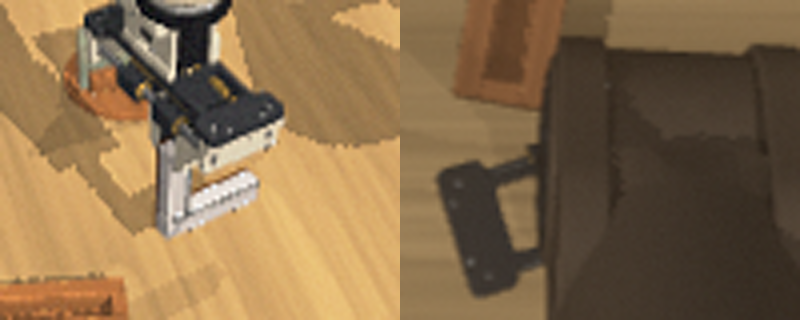

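The picture shows the corner lifted in the fingers: leg base at (162,237), foot end bottom at (258,197), foot end top at (258,178). The fingers closed fully during the lift, so I'm estimating the grasp offset and height.

Run:
```python
from h import *
p,R=state(); 
yaw=np.radians(106.97-270)  # own x dir
d=crop(225,120,0,0,4)
obs=[(d(162,237),(-50,-10,0)),(d(258,197),(50,-10,0)),(d(258,178),(50,-10,24)),(d(184,208),(-26,-10,24)),(d(157,138),(-50,10,100) )]
def f(g,o=obs):
    s,h,pi=g[:3]
    Rm=Ro.from_euler("z",yaw)*Ro.from_euler("y",pi)
    off=Ro.from_euler("z",yaw).apply([s,0,0])
    return np.concatenate([proj("side",np.array([p[0],p[1],h])+off+Rm.apply(np.array(m)/1e3))-uv for uv,m in o])
for o in(obs,obs[:4]):
    s=least_squares(f,[.036,.06,0],args=(o,),loss="soft_l1");print(s.x,f(s.x,o).round(1))
print("origin expected at grasp: z drop .077-> tcp height over sole")
```

```text
t 4.05 pos [ 0.4923 -0.0087  0.1411] yaw 106.99 tilt 0.07 F [ 0.2 -0.1 -2.1] gap 0.0196 grip 40.0 q7 1.92
[0.03334026 0.04711552 0.02636677] [ 0.4  0.  -0.8  0.1 -0.2 -0.1  0.9 -0.1 -0.3 -0. ]
[0.03302269 0.04735507 0.01301288] [ 0.3  0.2 -0.8 -0.  -0.3 -0.2  0.7 -0. ]
origin expected at grasp: z drop .077-> tcp height over sole
```

Run:
```python
from h import *
go((.6565,.0324,.148,80.1),v=.03,settle=2)
```

```text
t 4.05 pos [ 0.4923 -0.0087  0.1411] yaw 106.99 tilt 0.07 F [ 0.2 -0.1 -2.1] gap 0.0196 grip 40.0 q7 1.92
[ [[-0.0264, -0.0014, -0.001, np.float64(0.0187)], [-0.0528, -0.0027, -0.0021, np.float64(0.0373)], [-0.0792, -0.0041, -0.0031, np.float64(0.056)], [-0.1057, -0.0054, -0.0042, np.float64(0.0747)], [-0.1321, -0.0068, -0.0052, np.float64(0.0934)]] ]
[ [[-0.0257, 0.0063, -0.001, np.float64(0.0187)], [-0.0514, 0.0127, -0.0021, np.float64(0.0373)], [-0.077, 0.019, -0.0031, np.float64(0.056)], [-0.077, 0.019, -0.0031, np.float64(0.056)], [-0.077, 0.019, -0.0031, np.float64(0.056)]] ]
--
```

{"method": "servo_tool", "body": {
  "plan": [
    [[-0.0264,-0.0014,-0.001,0.0187],[-0.0528,-0.0027,-0.0021,0.0373],[-0.0792,-0.0041,-0.0031,0.056],[-0.1057,-0.0054,-0.0042,0.0747],[-0.1321,-0.0068,-0.0052,0.0934]]
  ]
}}

```text
time_s: 4.47
ee_pos: [0.5949, 0.0172, 0.1436]
eef_rot: [-0.001, -0.0, 1.0, -0.0]
force: [0.6, -0.2, -0.5]
finger_gap: 0.218
grip_force: 40.0
```

{"method": "servo_tool", "body": {
  "plan": [
    [[-0.0257,0.0063,-0.001,0.0187],[-0.0514,0.0127,-0.0021,0.0373],[-0.077,0.019,-0.0031,0.056],[-0.077,0.019,-0.0031,0.056],[-0.077,0.019,-0.0031,0.056]]
  ]
}}

```text
time_s: 4.88
ee_pos: [0.6561, 0.0325, 0.1456]
eef_rot: [-0.001, 0.086, 0.996, -0.0]
force: [-1.1, -0.2, -1.0]
finger_gap: 0.215
grip_force: 40.0
```

{"method": "servo_tool", "body": {
  "plan": [
    [[0,0,0,0],[0,0,0,0],[0,0,0,0],[0,0,0,0],[0,0,0,0]]
  ]
}}

```text
time_s: 5.3
ee_pos: [0.656, 0.032, 0.1478]
eef_rot: [0.0, 0.086, 0.996, 0.0]
force: [-0.1, -0.9, -1.2]
finger_gap: 0.217
grip_force: 40.0
```

Run:
```python
from h import *
import cv2
state()
a=r.read_camera("side")[145:225,185:285];b=r.read_camera("top")[120:200,230:330]
cv2.imwrite("pics/g3.png",np.hstack([cv2.resize(a,(400,320),interpolation=2),cv2.resize(b,(400,320),interpolation=2)]))
```

```text
t 5.30 pos [0.656  0.032  0.1478] yaw 80.08 tilt 0.02 F [-0.1 -0.9 -1.2] gap 0.0199 grip 40.0 q7 1.49
```

View pics/g3.png

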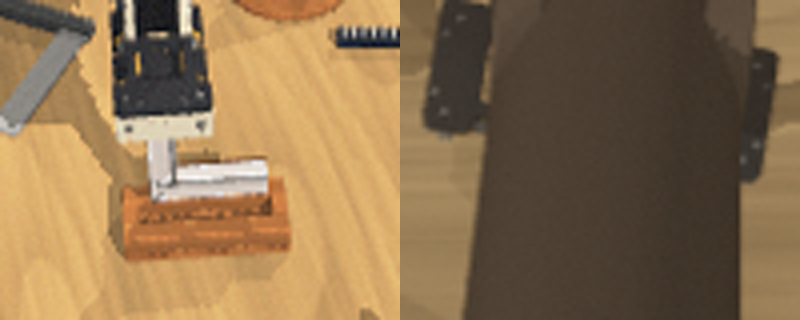

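Run:
```python
from h import *
d=crop(185,145,0,0,4)
inv=lambda uv:np.round(((uv-[185,145])+.5)*4-.5,0)
g=(.62399,.0381,-.1726)
for m in[(58,13,28),(-58,13,28),(58,-13,28),(-58,-13,28),(71,32,28),(-71,32,28),(71,32,0),(-71,32,0),(71,-32,28),(-71,-32,28)]: print("st",m,inv(proj("side",pt(m,g))))
c=(.656+.033*np.cos(np.radians(170.1)),.032+.033*np.sin(np.radians(170.1)),np.radians(170.1))
for m in[(-50,-10,0),(50,-10,0),(50,-10,24),(50,10,24),(-26,-10,24)]: print("co",m,inv(proj("side",pt((m[0],m[1],m[2]+53),c))))
```

```text
st (58, 13, 28) [136. 221.]
st (-58, 13, 28) [271. 211.]
st (58, -13, 28) [134. 199.]
st (-58, -13, 28) [268. 190.]
st (71, 32, 28) [122. 239.]
st (-71, 32, 28) [288. 226.]
st (71, 32, 0) [124. 261.]
st (-71, 32, 0) [288. 248.]
st (71, -32, 28) [118. 185.]
st (-71, -32, 28) [280. 173.]
co (-50, -10, 0) [144. 197.]
co (50, -10, 0) [262. 189.]
co (50, -10, 24) [262. 169.]
co (50, 10, 24) [259. 152.]
co (-26, -10, 24) [171. 176.]
```

Run:
```python
from h import *
d=crop(185,145,0,0,4)
yaw=np.radians(170.1)
obs=[(d(151,201),(-50,-10,0)),(d(268,193),(50,-10,0)),(d(267,175),(50,-10,24)),(d(266,157),(50,10,24)),(d(175,181),(-26,-10,24))]
def f(g,h):
    s,t,pi=g
    Rm=Ro.from_euler("z",yaw)*Ro.from_euler("y",pi);off=Ro.from_euler("z",yaw).apply([s,t,0])
    return np.concatenate([proj("side",np.array([.656,.032,h])+off+Rm.apply(np.array(m)/1e3))-uv for uv,m in obs])
for h in(.047,.050,.052):
    s=least_squares(f,[.036,0,0],args=(h,),loss="soft_l1");print(h,s.x,f(s.x,h).round(1))
```

```text
0.047 [ 0.03785927 -0.00021108 -0.00086376] [-0.2  0.3 -0.2  0.1  0.1 -0.3 -0.3  0.   0.6 -0.2]
0.05 [ 0.03764916 -0.0031004  -0.00075309] [-0.3  0.3 -0.1  0.1  0.1 -0.3 -0.2  0.   0.6 -0.2]
0.052 [ 0.0375083  -0.00502639 -0.00066218] [-0.3  0.3 -0.1  0.1  0.1 -0.3 -0.2  0.   0.5 -0.2]
```

{"method": "servo_tool", "body": {
  "plan": [
    [[-0.003,-0.0008,0.005,0],[-0.006,-0.0012,0.01,0],[-0.006,-0.0012,0.015,0],[-0.006,-0.0012,0.02,0],[-0.006,-0.0012,0.025,0]]
  ]
}}

```text
time_s: 5.82
ee_pos: [0.6609, 0.0304, 0.1269]
eef_rot: [-0.0, 0.086, 0.996, -0.0]
force: [6.6, -0.9, 14.5]
finger_gap: 0.214
grip_force: 40.0
```

{"method": "servo_tool", "body": {
  "plan": [
    [[0,0,0.004,0],[0,0,0.008,0],[0,0,0.012,0],[0,0,0.016,0],[0,0,0.016,0]]
  ]
}}

```text
time_s: 6.23
ee_pos: [0.6603, 0.0309, 0.1138]
eef_rot: [-0.001, 0.086, 0.996, 0.0]
force: [-0.6, 2.8, -2.6]
finger_gap: 0.212
grip_force: 40.0
```

{"method": "servo_tool", "body": {
  "plan": [
    [[0,0,0.003,0],[0,0,0.006,0],[0,0,0.009,0],[0,0,0.012,0],[0,0,0.012,0]]
  ]
}}

```text
time_s: 6.65
ee_pos: [0.6616, 0.0305, 0.1071]
eef_rot: [0.001, 0.086, 0.996, 0.001]
force: [-3.9, 3.4, 16.1]
finger_gap: 0.213
grip_force: 40.0
```

Run:
```python
from h import *
import cv2
state()
a=r.read_camera("side")[145:225,185:285]
cv2.imwrite("pics/g4.png",cv2.resize(a,(600,480),interpolation=2))
```

```text
t 6.65 pos [0.6616 0.0305 0.1071] yaw 80.08 tilt 0.12 F [-3.9  3.4 16.1] gap 0.0196 grip 40.0 q7 1.51
```

View pics/g4.png

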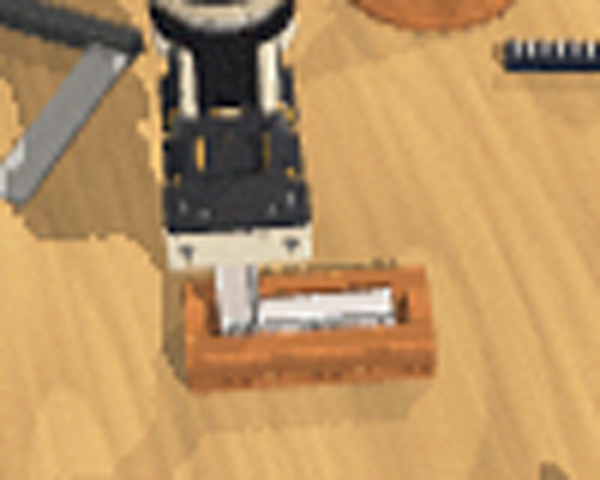

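The foot lies inside the slot, with its top face from (258,310) to (393,300) and the slot ends at about 200 and 405. Pressing slightly further, then releasing.

{"method": "servo_tool", "body": {
  "plan": [
    [[0,0,0.003,0],[0,0,0.006,0],[0,0,0.009,0],[0,0,0.009,0],[0,0,0.009,0]]
  ]
}}

```text
time_s: 7.12
ee_pos: [0.6663, 0.0296, 0.1053]
eef_rot: [0.007, 0.087, 0.996, 0.001]
force: [-4.8, 1.6, 46.4]
finger_gap: 0.219
grip_force: 40.0
```

{"method": "servo_tool", "body": {
  "plan": [
    [[0,0,0,0],[0,0,0,0],[0,0,0,0],[0,0,0,0],[0,0,0,0]]
  ],
  "hand": 0
}}

```text
time_s: 7.53
ee_pos: [0.6603, 0.0301, 0.0972]
eef_rot: [-0.001, 0.086, 0.996, -0.0]
force: [-0.1, 0.1, -0.4]
finger_gap: 0.488
grip_force: 0.0
```

{"method": "servo_tool", "body": {
  "plan": [
    [[0,0,0,0],[0,0,0,0],[0,0,0,0],[0,0,0,0],[0,0,0,0]]
  ]
}}

```text
time_s: 7.95
ee_pos: [0.6608, 0.0304, 0.0979]
eef_rot: [-0.0, 0.086, 0.996, -0.0]
force: [-0.1, -0.1, -0.4]
finger_gap: 0.496
grip_force: 0.0
```

Run:
```python
from h import *
import cv2
state()
cv2.imwrite("pics/s5.png",r.read_camera("side"))
```

```text
t 7.95 pos [0.6608 0.0304 0.0979] yaw 80.09 tilt 0.01 F [-0.1 -0.1 -0.4] gap 0.0456 grip 0.0 q7 1.52
```

```bash
sed -i 's/round(-(an\[i\]-a0)\/180,4)/round(float(-(an[i]-a0)\/180),4)/' h.py
python3 - <<'E'
from h import *
p=go((.6608,.0304,.19,80.1),(.5143,.3029,.17,-23.4),settle=2)
go((.5143,.3029,.060,-23.4),start=p,settle=1)
E
```

```text
t 8.00 pos [0.6609 0.0304 0.0979] yaw 80.09 tilt 0.00 F [-0.6 -0.8  1. ] gap 0.0457 grip 0.0 q7 1.52
[ [[0.0, 0.0, -0.0384, 0.0], [0.0, 0.0, -0.0767, 0.0], [0.0001, 0.0, -0.1151, -0.0001], [0.0001, 0.0, -0.1151, -0.0001], [0.0001, 0.0, -0.1151, -0.0001]] ]
--
[ [[0.0133, 0.0169, 0.0014, 0.0319], [0.0266, 0.0338, 0.0028, 0.0639], [0.0398, 0.0507, 0.0042, 0.0958], [0.0531, 0.0676, 0.0056, 0.1278], [0.0664, 0.0845, 0.0069, 0.1597]] ]
[ [[0.0198, 0.0084, 0.0014, 0.0319], [0.0395, 0.0168, 0.0028, 0.0639], [0.0593, 0.0253, 0.0042, 0.0958], [0.0791, 0.0337, 0.0056, 0.1278], [0.0988, 0.0421, 0.0069, 0.1597]] ]
[ [[0.0214, -0.0021, 0.0014, 0.0319], [0.0428, -0.0042, 0.0028, 0.0639], [0.0641, -0.0064, 0.0042, 0.0958], [0.0855, -0.0085, 0.0056, 0.1278], [0.1069, -0.0106, 0.0069, 0.1597]] ]
[ [[0.0177, -0.0121, 0.0014, 0.0319], [0.0354, -0.0243, 0.0028, 0.0639], [0.0532, -0.0364, 0.0042, 0.0958], [0.0532, -0.0364, 0.0042, 0.0958], [0.0532, -0.0364, 0.0042, 0.0958]] ]
--
[ [[0.0, 0.0, 0.0344, 0.0], [0.0, 0.0, 0.0687, 0.0], [0.0, 0.0, 0.1031, 0.0], [0.0, 0.0, 0.1375, 0.0], [0.0, 0.0, 0.1375, 0.0]] ]
--
```

{"method": "servo_tool", "body": {
  "plan": [
    [[0,0,-0.025,0],[0,0,-0.06,0],[0,0,-0.095,0],[0,0,-0.115,0],[0,0,-0.115,0]]
  ]
}}

```text
time_s: 8.42
ee_pos: [0.663, 0.0302, 0.1943]
eef_rot: [0.003, 0.086, 0.996, 0.001]
force: [0.7, -0.2, 0.7]
finger_gap: 0.497
grip_force: 0.0
```

{"method": "servo_tool", "body": {
  "plan": [
    [[0.0133,0.0169,0.0014,0.0319],[0.0266,0.0338,0.0028,0.0639],[0.0398,0.0507,0.0042,0.0958],[0.0531,0.0676,0.0056,0.1278],[0.0664,0.0845,0.0069,0.1597]]
  ],
  "hand": 1
}}

```text
time_s: 8.83
ee_pos: [0.6194, 0.1068, 0.1838]
eef_rot: [-0.0, 0.333, 0.943, -0.0]
force: [-0.4, -0.2, -0.8]
finger_gap: 0.812
grip_force: 0.0
```

{"method": "servo_tool", "body": {
  "plan": [
    [[0.0198,0.0084,0.0014,0.0319],[0.0395,0.0168,0.0028,0.0639],[0.0593,0.0253,0.0042,0.0958],[0.0791,0.0337,0.0056,0.1278],[0.0988,0.0421,0.0069,0.1597]]
  ]
}}

```text
time_s: 9.25
ee_pos: [0.5787, 0.1825, 0.1783]
eef_rot: [-0.0, 0.557, 0.831, -0.0]
force: [0.1, -0.8, -0.5]
finger_gap: 0.995
grip_force: 0.0
```

{"method": "servo_tool", "body": {
  "plan": [
    [[0.0214,-0.0021,0.0014,0.0319],[0.0428,-0.0042,0.0028,0.0639],[0.0641,-0.0064,0.0042,0.0958],[0.0855,-0.0085,0.0056,0.1278],[0.1069,-0.0106,0.0069,0.1597]]
  ]
}}

```text
time_s: 9.67
ee_pos: [0.538, 0.2582, 0.1728]
eef_rot: [-0.0, 0.746, 0.666, -0.0]
force: [0.6, -0.4, 0.3]
finger_gap: 1.001
grip_force: 0.0
```

{"method": "servo_tool", "body": {
  "plan": [
    [[0.0177,-0.0121,0.0014,0.0319],[0.0354,-0.0243,0.0028,0.0639],[0.0532,-0.0364,0.0042,0.0958],[0.0532,-0.0364,0.0042,0.0958],[0.0532,-0.0364,0.0042,0.0958]]
  ]
}}

```text
time_s: 10.08
ee_pos: [0.5136, 0.3038, 0.1693]
eef_rot: [0.0, 0.835, 0.551, -0.001]
force: [-0.2, -0.2, 0.1]
finger_gap: 1.001
grip_force: 0.0
```

Run:
```python
from h import *
import cv2
state()
a=r.read_camera("side");b=r.read_camera("top")
cv2.imwrite("pics/s6.png",a);cv2.imwrite("pics/t6.png",b)
f=lambda im,u,v:cv2.resize(im[v:v+80,u:u+100],(400,320),interpolation=2)
# corner in stand (side), plate+gripper (side)
cv2.imwrite("pics/g6.png",np.vstack([np.hstack([f(a,185,145),f(b,225,125)])[:300],np.hstack([f(a,240,190),f(b,140,170)])[:300]]))
```

```text
t 10.08 pos [0.5136 0.3038 0.1693] yaw -23.17 tilt 0.07 F [-0.2 -0.2  0.1] gap 0.0921 grip 0.0 q7 -0.52
```

View pics/g6.png

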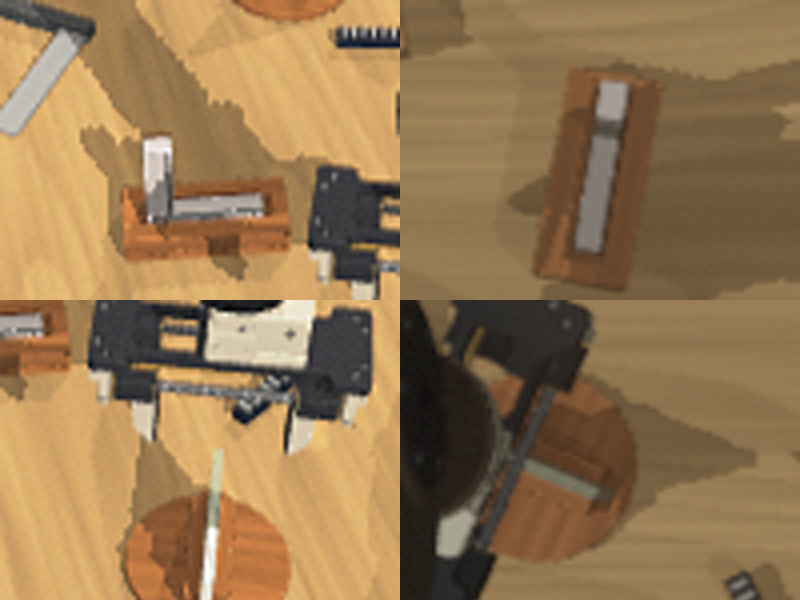

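The corner stands upright in the slot (top crop: leg top at about (613,102), foot end at about (590,251)). The gripper straddles the notched plate. Checking the numbers, then descending.

Run:
```python
from h import *
b=crop(225,125,400,0,4);d=crop(185,145,0,0,4)
st=[("top",b(568,68),(71,32,28)),("top",b(661,82),(71,-32,28)),("top",b(625,290),(-71,-32,28)),("top",b(535,272),(-71,32,28))]
g,e=fit(st,[.62,.04,-.17]);print(g,e.tolist())
co=[("top",b(*p),m) for p,m in [((602,80),(-50,-10,108)),((628,82),(-50,10,108)),((622,125),(-26,10,108)),((577,250),(50,-10,32)),((602,253),(50,10,32))]]
c,e=fit(co,[.624,.04,2.97]);print(c,e.tolist())
k,s=np.cos(g[2]),np.sin(g[2]);v=c[:2]-g[:2];print("in slot frame mm",1e3*(k*v[0]+s*v[1]),1e3*(-s*v[0]+k*v[1]),np.degrees(c[2]-g[2]))
go((.5143,.3029,.060,-23.4),settle=1)
```

```text
[ 0.62523584  0.0378495  -0.17716657] [[-0.1, -0.4], [0.2, -0.0], [0.5, -0.0], [-0.7, 0.5]]
[0.62469655 0.03651936 2.99383376] [[-1.1, 0.1], [0.4, 0.6], [0.6, -0.7], [-0.7, -0.2], [0.5, 0.1]]
in slot frame mm -0.2964262045604838 -1.4043588963650104 181.68493571771134
t 10.18 pos [0.5147 0.302  0.1699] yaw -23.32 tilt 0.05 F [ 0.3 -0.7  0.2] gap 0.0926 grip 0.0 q7 -0.52
[ [[0.0002, -0.0002, 0.0344, 0.0001], [0.0004, -0.0005, 0.0687, 0.0002], [0.0007, -0.0007, 0.1031, 0.0003], [0.0009, -0.001, 0.1374, 0.0004], [0.0009, -0.001, 0.1374, 0.0004]] ]
--
```

{"method": "servo_tool", "body": {
  "plan": [
    [[0,0,0.03,0],[0,0,0.065,0],[0,0,0.1,0],[0,0,0.13,0],[0,0,0.1375,0]]
  ]
}}

```text
time_s: 10.6
ee_pos: [0.5131, 0.3009, 0.0569]
eef_rot: [0.0, 0.836, 0.549, -0.002]
force: [-1.2, 0.3, -0.8]
finger_gap: 1.001
grip_force: 0.0
```

{"method": "servo_tool", "body": {
  "plan": [
    [[0,0,0,0],[0,0,0,0],[0,0,0,0],[0,0,0,0],[0,0,0,0]]
  ],
  "hand": -1,
  "grip_force": 25
}}

```text
time_s: 11.02
ee_pos: [0.5151, 0.3033, 0.0613]
eef_rot: [-0.0, 0.836, 0.549, 0.001]
force: [0.1, 0.1, 0.5]
finger_gap: 0.688
grip_force: 0.0
```

{"method": "servo_tool", "body": {
  "plan": [
    [[0,0,0,0],[0,0,0,0],[0,0,0,0],[0,0,0,0],[0,0,0,0]]
  ]
}}

```text
time_s: 11.43
ee_pos: [0.5144, 0.303, 0.0601]
eef_rot: [-0.0, 0.836, 0.549, -0.0]
force: [-0.8, 0.3, -0.4]
finger_gap: 0.326
grip_force: 0.0
```

{"method": "servo_tool", "body": {
  "plan": [
    [[0,0,0,0],[0,0,0,0],[0,0,0,0],[0,0,0,0],[0,0,0,0]]
  ]
}}

```text
time_s: 11.85
ee_pos: [0.5133, 0.3034, 0.0598]
eef_rot: [-0.001, 0.836, 0.549, -0.001]
force: [-4.3, 1.4, 1.4]
finger_gap: 0.088
grip_force: 25.0
```

{"method": "servo_tool", "body": {
  "plan": [
    [[0,0,-0.02,0],[0,0,-0.05,0],[0,0,-0.08,0],[0,0,-0.11,0],[0,0,-0.13,0]]
  ]
}}

```text
time_s: 12.27
ee_pos: [0.5154, 0.3026, 0.1662]
eef_rot: [0.0, 0.836, 0.549, 0.001]
force: [0.5, 0.4, -1.8]
finger_gap: 0.09
grip_force: 25.0
```

{"method": "servo_tool", "body": {
  "plan": [
    [[0,0,0,0],[0,0,0,0],[0,0,0,0],[0,0,0,0],[0,0,0,0]]
  ]
}}

```text
time_s: 12.68
ee_pos: [0.5138, 0.3027, 0.1629]
eef_rot: [0.0, 0.836, 0.549, -0.001]
force: [-0.0, -0.4, -1.1]
finger_gap: 0.084
grip_force: 25.0
```

Run:
```python
from h import *
import cv2
cv2.imwrite("pics/s7.png",r.read_camera("side"));cv2.imwrite("pics/t7.png",r.read_camera("top"))
p,R=state()
go((.42,.03,.13,-23.4),(.42,.03,.055,-23.4),start=(np.array([.5143,.3029,.164]),R),v=.03,settle=2)
```

```text
t 12.78 pos [0.5141 0.3028 0.1633] yaw -23.40 tilt 0.07 F [ 0.7  0.4 -0.9] gap 0.0080 grip 25.0 q7 -0.51
[ [[-0.0277, 0.0021, 0.0033, 0.0], [-0.0554, 0.0042, 0.0066, 0.0], [-0.083, 0.0063, 0.0099, 0.0], [-0.1107, 0.0084, 0.0132, 0.0], [-0.1384, 0.0105, 0.0165, 0.0]] ]
[ [[-0.0277, 0.0021, 0.0033, 0.0], [-0.0554, 0.0042, 0.0066, 0.0], [-0.083, 0.0063, 0.0099, 0.0], [-0.1107, 0.0084, 0.0132, 0.0], [-0.1384, 0.0105, 0.0165, 0.0]] ]
[ [[-0.0277, 0.0021, 0.0033, 0.0], [-0.0554, 0.0042, 0.0066, 0.0], [-0.083, 0.0063, 0.0099, 0.0], [-0.083, 0.0063, 0.0099, 0.0], [-0.083, 0.0063, 0.0099, 0.0]] ]
--
[ [[0.0, 0.0, 0.0312, 0.0], [0.0001, 0.0, 0.0625, 0.0], [0.0001, 0.0, 0.0937, 0.0], [0.0001, 0.0, 0.0937, 0.0], [0.0001, 0.0, 0.0937, 0.0]] ]
--
```

{"method": "servo_tool", "body": {
  "plan": [
    [[-0.0277,0.0021,0.0033,0],[-0.0554,0.0042,0.0066,0],[-0.083,0.0063,0.0099,0],[-0.1107,0.0084,0.0132,0],[-0.1384,0.0105,0.0165,0]]
  ]
}}

```text
time_s: 13.2
ee_pos: [0.4776, 0.197, 0.1504]
eef_rot: [0.0, 0.836, 0.549, -0.0]
force: [0.8, -0.2, -0.8]
finger_gap: 0.085
grip_force: 25.0
```

{"method": "servo_tool", "body": {
  "plan": [
    [[-0.0277,0.0021,0.0033,0],[-0.0554,0.0042,0.0066,0],[-0.083,0.0063,0.0099,0],[-0.1107,0.0084,0.0132,0],[-0.1384,0.0105,0.0165,0]]
  ]
}}

```text
time_s: 13.62
ee_pos: [0.4414, 0.0921, 0.1374]
eef_rot: [0.0, 0.836, 0.549, -0.0]
force: [-0.3, 0.4, -1.0]
finger_gap: 0.084
grip_force: 25.0
```

{"method": "servo_tool", "body": {
  "plan": [
    [[-0.0277,0.0021,0.0033,0],[-0.0554,0.0042,0.0066,0],[-0.083,0.0063,0.0099,0],[-0.083,0.0063,0.0099,0],[-0.083,0.0063,0.0099,0]]
  ]
}}

```text
time_s: 14.03
ee_pos: [0.4198, 0.0292, 0.1297]
eef_rot: [-0.0, 0.837, 0.548, -0.0]
force: [-0.8, 0.8, -1.9]
finger_gap: 0.086
grip_force: 25.0
```

{"method": "servo_tool", "body": {
  "plan": [
    [[0,0,0.025,0],[0,0,0.05,0],[0,0,0.075,0],[0,0,0.0937,0],[0,0,0.0937,0]]
  ]
}}

```text
time_s: 14.45
ee_pos: [0.4197, 0.0307, 0.0529]
eef_rot: [-0.0, 0.836, 0.549, -0.001]
force: [-0.7, 0.1, -1.4]
finger_gap: 0.089
grip_force: 25.0
```

{"method": "servo_tool", "body": {
  "plan": [
    [[0,0,0.001,0],[0,0,0.002,0],[0,0,0.003,0],[0,0,0.004,0],[0,0,0.005,0]]
  ]
}}

```text
time_s: 14.87
ee_pos: [0.4208, 0.0306, 0.0514]
eef_rot: [-0.0, 0.836, 0.549, 0.001]
force: [-7.6, -0.4, 34.5]
finger_gap: 0.087
grip_force: 25.0
```

Run:
```python
from h import *
state()
```

```text
t 14.87 pos [0.4208 0.0306 0.0514] yaw -23.37 tilt 0.10 F [-7.6 -0.4 34.5] gap 0.0080 grip 25.0 q7 0.10
```

{"method": "servo_tool", "body": {
  "plan": [
    [[0,0,-0.002,0],[0,0,-0.002,0],[0,0,-0.002,0],[0,0,-0.002,0],[0,0,-0.002,0]]
  ]
}}

```text
time_s: 15.28
ee_pos: [0.4201, 0.0302, 0.0524]
eef_rot: [-0.0, 0.836, 0.549, 0.0]
force: [0.3, 0.7, -1.6]
finger_gap: 0.089
grip_force: 25.0
```

{"method": "servo_tool", "body": {
  "plan": [
    [[0,0,0,0],[0,0,0,0],[0,0,0,0],[0,0,0,0],[0,0,0,0]]
  ],
  "hand": 1
}}

```text
time_s: 15.7
ee_pos: [0.4202, 0.0301, 0.0524]
eef_rot: [0.0, 0.836, 0.549, 0.0]
force: [0.6, 0.8, -0.1]
finger_gap: 0.399
grip_force: 0.0
```

{"method": "servo_tool", "body": {
  "plan": [
    [[0,0,0,0],[0,0,0,0],[0,0,0,0],[0,0,0,0],[0,0,0,0]]
  ]
}}

```text
time_s: 16.12
ee_pos: [0.4202, 0.0302, 0.0524]
eef_rot: [-0.0, 0.836, 0.549, 0.0]
force: [-0.3, -0.6, -0.5]
finger_gap: 0.761
grip_force: 0.0
```

{"method": "servo_tool", "body": {
  "plan": [
    [[0,0,0,0],[0,0,-0.006,0],[0,0,-0.012,0],[0,0,-0.018,0],[0,0,-0.024,0]]
  ]
}}

```text
time_s: 16.53
ee_pos: [0.4202, 0.0301, 0.0722]
eef_rot: [0.0, 0.836, 0.549, 0.0]
force: [-0.3, 1.1, 0.4]
finger_gap: 1.0
grip_force: 0.0
```

Run:
```python
from h import *
import cv2
a=r.read_camera("side");state()
cv2.imwrite("pics/s8.png",a)
# where an upright plate should show
g=(.42+.005*.397,.03+.005*.918,np.radians(66.6))
for m in[(-55,0,70),(55,0,50),(37,0,70),(-55,0,0),(55,0,0)]:print(m,proj("side",pt(m,g)).round(1))
```

```text
t 16.58 pos [0.4206 0.0302 0.0728] yaw -23.40 tilt 0.07 F [0.3 0.6 0.7] gap 0.0919 grip 0.0 q7 0.05
(-55, 0, 70) [292. 165.]
(55, 0, 50) [289.4 190.8]
(37, 0, 70) [290.2 183. ]
(-55, 0, 0) [290.7 179. ]
(55, 0, 0) [288.5 200.7]
```

Run:
```python
import cv2
a=cv2.imread("pics/s8.png")
for v in range(160,208,3): print(v,[tuple(int(k) for k in a[v,u]) for u in range(278,300,3)])
```

```text
160 [(53, 43, 40), (48, 40, 41), (49, 44, 42), (50, 45, 46), (88, 95, 101), (98, 111, 117), (116, 131, 136), (134, 153, 161)]
163 [(57, 66, 73), (77, 120, 152), (78, 122, 155), (78, 128, 163), (81, 132, 170), (108, 172, 223), (111, 172, 220), (105, 167, 215)]
166 [(73, 120, 142), (114, 114, 115), (117, 118, 117), (147, 144, 144), (147, 149, 151), (128, 139, 149), (101, 123, 144), (106, 137, 166)]
169 [(111, 122, 130), (81, 127, 163), (85, 131, 168), (84, 131, 167), (94, 153, 197), (172, 216, 219), (110, 175, 222), (107, 169, 219)]
172 [(74, 80, 81), (82, 126, 161), (78, 127, 160), (86, 131, 169), (82, 127, 163), (155, 204, 218), (120, 192, 232), (107, 173, 218)]
175 [(68, 72, 75), (75, 118, 153), (81, 125, 162), (80, 127, 163), (81, 123, 162), (101, 146, 176), (122, 194, 233), (119, 190, 232)]
178 [(54, 69, 85), (79, 120, 152), (79, 126, 158), (79, 126, 163), (100, 142, 171), (79, 125, 161), (116, 184, 227), (118, 190, 233)]
181 [(75, 121, 157), (76, 120, 154), (78, 120, 153), (79, 122, 159), (208, 229, 228), (102, 171, 218), (119, 189, 229), (121, 193, 233)]
184 [(88, 131, 168), (79
[... 381 characters left out ...]
, 222)]
193 [(109, 169, 218), (111, 173, 222), (70, 108, 139), (66, 99, 129), (215, 225, 232), (108, 171, 217), (116, 179, 223), (111, 178, 220)]
196 [(107, 173, 218), (103, 162, 204), (73, 113, 143), (69, 104, 131), (213, 226, 230), (101, 165, 211), (106, 167, 216), (111, 174, 221)]
199 [(116, 180, 225), (99, 156, 201), (107, 168, 216), (64, 100, 127), (217, 227, 231), (104, 164, 209), (108, 171, 220), (108, 176, 220)]
202 [(113, 183, 227), (97, 154, 201), (98, 160, 206), (100, 160, 207), (120, 174, 216), (102, 165, 210), (98, 153, 198), (107, 167, 215)]
205 [(100, 161, 209), (100, 163, 207), (101, 158, 204), (107, 166, 213), (98, 157, 204), (101, 157, 199), (98, 153, 192), (108, 173, 220)]
```

The plate is standing (white strip at u=290, v=181–200). Tipping it onto its back, away from the label side.

{"method": "servo_tool", "body": {
  "plan": [
    [[0,0.012,0,0],[0,0.024,0,0],[0,0.036,0,0],[0,0.043,0,0],[0,0.048,0,0]]
  ]
}}

```text
time_s: 17.0
ee_pos: [0.4567, 0.014, 0.0715]
eef_rot: [0.0, 0.836, 0.549, 0.0]
force: [-0.3, 0.2, -0.7]
finger_gap: 1.002
grip_force: 0.0
```

{"method": "servo_tool", "body": {
  "plan": [
    [[0,0.004,0,0],[0,0.008,0,0],[0,0.012,0,0],[0,0.016,0,0],[0,0.02,0,0]]
  ]
}}

```text
time_s: 17.42
ee_pos: [0.4702, 0.0085, 0.0715]
eef_rot: [-0.0, 0.836, 0.549, -0.0]
force: [0.6, -0.4, -0.4]
finger_gap: 0.997
grip_force: 0.0
```

{"method": "servo_tool", "body": {
  "plan": [
    [[0,0.003,0,0],[0,0.006,0,0],[0,0.006,0,0],[0,0.006,0,0],[0,0.006,0,0]]
  ]
}}

```text
time_s: 17.83
ee_pos: [0.4743, 0.0067, 0.0715]
eef_rot: [-0.0, 0.836, 0.549, -0.0]
force: [0.6, -0.4, -0.9]
finger_gap: 0.999
grip_force: 0.0
```

{"method": "servo_tool", "body": {
  "plan": [
    [[0,0,-0.03,0],[0,0,-0.06,0],[0,0,-0.09,0],[0,0,-0.1,0],[0,0,-0.1,0]]
  ]
}}

```text
time_s: 18.25
ee_pos: [0.4755, 0.0069, 0.153]
eef_rot: [0.0, 0.836, 0.549, 0.002]
force: [0.3, -0.5, -0.8]
finger_gap: 1.0
grip_force: 0.0
```

Run:
```python
from h import *
import cv2
state()
a=r.read_camera("side");b=r.read_camera("top")
cv2.imwrite("pics/s9.png",a);cv2.imwrite("pics/t9.png",b)
f=lambda im,u,v,w=66,h=80:cv2.resize(im[v:v+h,u:u+w],(w*6,h*6),interpolation=2)
cv2.imwrite("pics/g9.png",np.hstack([f(a,240,140),f(b,245,190)]))
```

```text
t 18.25 pos [0.4755 0.0069 0.153 ] yaw -23.36 tilt 0.20 F [ 0.3 -0.5 -0.8] gap 0.0920 grip 0.0 q7 -0.04
```

View pics/g9.png

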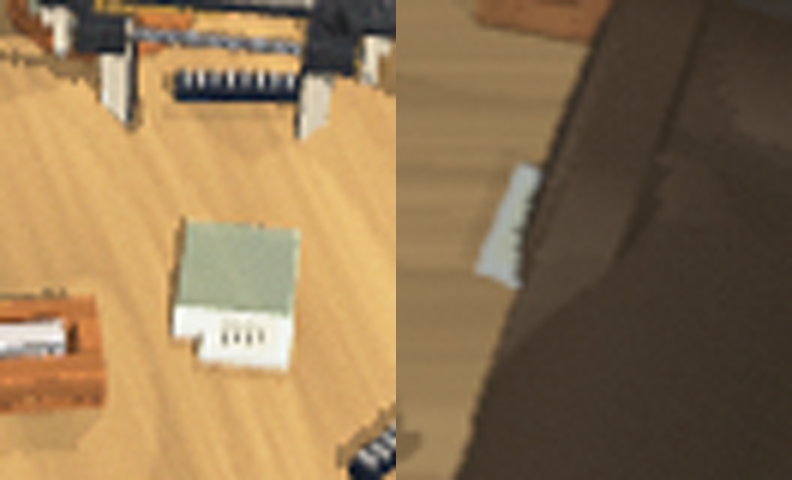

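Plate lies flat, label up: side crop corners (185,220), (298,232), (290,368), (199,365), (173,335).

Run:
```python
from h import *
d=crop(240,140,0,0);t=crop(245,190,396,0)
obs=[("side",d(186,220),(-55,-70,8)),("side",d(299,232),(-55,0,8)),("side",d(291,370),(55,0,0)),("side",d(200,367),(55,-52,0)),("side",d(173,337),(37,-70,0)),
("top",t(475,273),(55,0,8)),("top",t(517,165),(55,-52,8))]
g,e=fit(obs,[.42,.03,1.16]);print(g,np.degrees(g[2]),e.tolist())
m=pt((-35,-35,0),g);print("grip",m)
p,R=state()
yaw=np.degrees(g[2])-90
p2=go((m[0],m[1],.06,yaw),settle=2,v=.03)
```

```text
[0.4270402  0.03488786 1.17021389] 67.048317017048 [[-0.1, -0.2], [0.0, -0.5], [-0.8, -0.2], [-0.4, -1.1], [-0.5, -0.2], [-1.1, 0.4], [-0.7, 0.5]]
grip [ 0.44562097 -0.01098974  0.        ]
t 18.35 pos [0.4742 0.0072 0.1511] yaw -23.35 tilt 0.04 F [ 0.2 -0.2  0.2] gap 0.0915 grip 0.0 q7 -0.04
t 18.35 pos [0.4742 0.0072 0.1511] yaw -23.35 tilt 0.04 F [ 0.2 -0.2  0.2] gap 0.0915 grip 0.0 q7 -0.04
[ [[-0.0044, -0.003, 0.0142, -0.0003], [-0.0088, -0.0059, 0.0285, -0.0006], [-0.0131, -0.0089, 0.0427, -0.0008], [-0.0175, -0.0119, 0.0569, -0.0011], [-0.0219, -0.0148, 0.0711, -0.0014]] ]
[ [[-0.0044, -0.003, 0.0142, -0.0003], [-0.0087, -0.006, 0.0285, -0.0006], [-0.0131, -0.009, 0.0427, -0.0008], [-0.0131, -0.009, 0.0427, -0.0008], [-0.0131, -0.009, 0.0427, -0.0008]] ]
--
```

{"method": "servo_tool", "body": {
  "plan": [
    [[-0.0044,-0.003,0.0142,0],[-0.0088,-0.0059,0.0285,0],[-0.0131,-0.0089,0.0427,0],[-0.0175,-0.0119,0.0569,0],[-0.0219,-0.0148,0.0711,-0.001]]
  ]
}}

```text
time_s: 18.77
ee_pos: [0.4554, -0.0049, 0.0928]
eef_rot: [-0.0, 0.835, 0.55, -0.001]
force: [0.4, -0.3, 1.2]
finger_gap: 1.004
grip_force: 0.0
```

{"method": "servo_tool", "body": {
  "plan": [
    [[-0.0044,-0.003,0.0142,0],[-0.0087,-0.006,0.0285,-0.001],[-0.0131,-0.009,0.0427,-0.002],[-0.0131,-0.009,0.0427,-0.002],[-0.0131,-0.009,0.0427,-0.002]]
  ]
}}

```text
time_s: 19.18
ee_pos: [0.4447, -0.0119, 0.0595]
eef_rot: [-0.001, 0.833, 0.553, -0.001]
force: [-0.1, 0.5, -0.6]
finger_gap: 1.0
grip_force: 0.0
```

{"method": "servo_tool", "body": {
  "plan": [
    [[0,0,0.012,0],[0,0,0.024,0],[0,0,0.036,0],[0,0,0.045,0],[0,0,0.0506,0]]
  ]
}}

```text
time_s: 19.6
ee_pos: [0.4459, -0.0114, 0.0193]
eef_rot: [-0.0, 0.833, 0.553, -0.0]
force: [0.4, -0.5, 0.2]
finger_gap: 1.003
grip_force: 0.0
```

{"method": "servo_tool", "body": {
  "plan": [
    [[0,0,0,0],[0,0,0,0],[0,0,0,0],[0,0,0,0],[0,0,0,0]]
  ],
  "hand": -1,
  "grip_force": 3
}}

```text
time_s: 20.02
ee_pos: [0.4462, -0.0115, 0.0204]
eef_rot: [0.0, 0.833, 0.553, 0.0]
force: [-0.0, -0.6, 0.4]
finger_gap: 0.762
grip_force: 3.0
```

{"method": "servo_tool", "body": {
  "plan": [
    [[0,0,0,0],[0,0,0,0],[0,0,0,0],[0,0,0,0],[0,0,0,0]]
  ]
}}

```text
time_s: 20.43
ee_pos: [0.4462, -0.0115, 0.0202]
eef_rot: [0.0, 0.833, 0.553, 0.0]
force: [0.3, 0.0, 3.4]
finger_gap: 0.761
grip_force: 3.0
```

Run:
```python
from h import *
state()
```

```text
t 20.43 pos [ 0.4462 -0.0115  0.0202] yaw -22.86 tilt 0.04 F [0.3 0.  3.4] gap 0.0700 grip 3.0 q7 0.26
```

Gripped at a 70 mm opening, as expected. I'll raise it along an arc with the light grip so the plate pivots about its frosted end on the bench.

{"method": "servo_tool", "body": {
  "plan": [
    [[0.0001,0,-0.0059,0],[0.0006,0,-0.0118,0],[0.0014,0,-0.0176,0],[0.0025,0,-0.0234,0],[0.0038,0,-0.0291,0]]
  ]
}}

```text
time_s: 20.85
ee_pos: [0.447, -0.0086, 0.0438]
eef_rot: [-0.0, 0.833, 0.553, -0.0]
force: [0.3, 0.2, -1.2]
finger_gap: 0.766
grip_force: 3.0
```

Run:
```python
from h import *
import cv2
p,R=state()
a=r.read_camera("side");cv2.imwrite("pics/s10.png",a)
# predicted corner positions for flat-lift vs pivot
M=R.as_matrix();x=M[:,0];y=M[:,1]
c=p+M[:,2]*.0145
for nm,th in(("flat",0),("piv",np.radians(15))):
    ax=np.cos(th)*x+np.array([0,0,-np.sin(th)])
    for s,n in((90,"frost"),(-20,"clear")): 
        print(nm,n,[proj("side",c+ax*s/1e3+y*k).round(1).tolist() for k in(-.035,.017)])
# white mask extents
w=(a.min(2)>190).astype(np.uint8);ys,xs=np.nonzero(w[150:215,255:300]);print("white u",xs.min()+255,xs.max()+255,"v",ys.min()+150,ys.max()+150)
for u in(276,280,284,288): print(u,[int(v)+150 for v in np.nonzero(w[150:215,u])[0]])
```

```text
t 20.85 pos [ 0.447  -0.0086  0.0438] yaw -22.85 tilt 0.01 F [ 0.3  0.2 -1.2] gap 0.0705 grip 3.0 q7 0.20
flat frost [[287.7, 195.9], [272.7, 194.5]]
flat clear [[289.7, 174.0], [275.4, 172.8]]
piv frost [[287.3, 199.8], [272.5, 198.5]]
piv clear [[289.8, 173.1], [275.5, 171.9]]
white u 256 296 v 150 200
276 [190, 191, 192, 193, 194, 195, 196, 197, 198, 199]
280 [191, 192, 196, 197, 198, 199]
284 [191, 192, 193, 196, 197, 198, 199]
288 [150, 191, 192, 193, 194, 195, 196, 197, 198, 199]
```

The frosted edge is still at v≈199, so the plate is pivoting. Continuing to 45°, then clamping.

{"method": "servo_tool", "body": {
  "plan": [
    [[0.0016,0,-0.0056,0],[0.0036,0,-0.0112,0],[0.0059,0,-0.0166,0],[0.0084,0,-0.022,0],[0.0112,0,-0.0271,0]]
  ]
}}

```text
time_s: 21.32
ee_pos: [0.4507, -0.0003, 0.0655]
eef_rot: [-0.0, 0.833, 0.553, 0.0]
force: [0.8, 0.1, -1.8]
finger_gap: 0.762
grip_force: 3.0
```

{"method": "servo_tool", "body": {
  "plan": [
    [[0.003,0,-0.005,0],[0.0064,0,-0.0099,0],[0.01,0,-0.0145,0],[0.0138,0,-0.019,0],[0.0179,0,-0.0232,0]]
  ]
}}

```text
time_s: 21.73
ee_pos: [0.4562, 0.013, 0.0839]
eef_rot: [-0.0, 0.833, 0.553, -0.0]
force: [0.5, -0.1, -1.2]
finger_gap: 0.763
grip_force: 3.0
```

```bash
cat > chk.py <<'E'
from h import *
import cv2,sys
def chk(n,lo=(255,300,150,215)):
    p,R=state();a=r.read_camera("side");cv2.imwrite(f"pics/{n}.png",a)
    M=R.as_matrix();x=M[:,0];y=M[:,1];c=p+M[:,2]*.0145
    for th in(0,15,30,45,60,80):
        t=np.radians(th);ax=np.cos(t)*x+np.array([0,0,-np.sin(t)])
        print(th,"frost",[proj("side",c+ax*.09+y*k).round(0).tolist() for k in(-.035,.017)],"bnd",[proj("side",c+ax*.055+y*k).round(0).tolist() for k in(-.035,.035)],"clear",[proj("side",c-ax*.02+y*k).round(0).tolist() for k in(-.035,.035)])
    w=a.min(2)>185
    return a,w
E
python3 - <<'E'
from chk import *
a,w=chk("s11")
for u in range(266,296,4): print(u,[int(v)+150 for v in np.nonzero(w[150:215,u])[0]])
E
```

```text
t 21.73 pos [0.4562 0.013  0.0839] yaw -22.85 tilt 0.00 F [ 0.5 -0.1 -1.2] gap 0.0702 grip 3.0 q7 0.08
0 frost [[288.0, 193.0], [272.0, 191.0]] bnd [[289.0, 185.0], [268.0, 184.0]] clear [[290.0, 170.0], [270.0, 169.0]]
15 frost [[288.0, 197.0], [272.0, 195.0]] bnd [[288.0, 188.0], [268.0, 186.0]] clear [[290.0, 169.0], [270.0, 168.0]]
30 frost [[287.0, 199.0], [272.0, 198.0]] bnd [[288.0, 189.0], [268.0, 188.0]] clear [[290.0, 169.0], [270.0, 167.0]]
45 frost [[287.0, 200.0], [273.0, 199.0]] bnd [[288.0, 190.0], [268.0, 188.0]] clear [[290.0, 169.0], [270.0, 167.0]]
60 frost [[287.0, 199.0], [273.0, 197.0]] bnd [[288.0, 189.0], [269.0, 188.0]] clear [[290.0, 169.0], [270.0, 167.0]]
80 frost [[288.0, 195.0], [273.0, 194.0]] bnd [[288.0, 187.0], [269.0, 185.0]] clear [[290.0, 170.0], [270.0, 168.0]]
266 []
270 [189, 190, 191, 192, 193]
274 [189, 190, 191, 192, 193, 194, 195, 196, 197, 198, 199]
278 [190, 191, 192, 194, 195, 196, 197, 198, 199]
282 [190, 191, 192, 194, 195, 196, 197, 198, 199, 200]
286 [150, 190, 191, 192, 193, 194, 195, 196, 197, 198, 199, 200]
290 [154, 155]
294 [154, 155]
```

Consistent with about 45°: bottom edge at v≈200 and still on the bench. Clamping hard and carrying it over the stand.

{"method": "servo_tool", "body": {
  "plan": [
    [[0,0,0,0],[0,0,0,0],[0,0,0,0],[0,0,0,0],[0,0,0,0]]
  ],
  "grip_force": 50
}}

```text
time_s: 22.2
ee_pos: [0.456, 0.0125, 0.0834]
eef_rot: [-0.0, 0.833, 0.553, -0.0]
force: [-0.1, 0.0, -0.4]
finger_gap: 0.745
grip_force: 50.0
```

{"method": "servo_tool", "body": {
  "plan": [
    [[0,0,-0.01,0],[0,0,-0.03,0],[0,0,-0.06,0],[0,0,-0.085,0],[0,0,-0.1,0]]
  ]
}}

```text
time_s: 22.62
ee_pos: [0.4565, 0.0121, 0.1656]
eef_rot: [0.0, 0.833, 0.553, 0.001]
force: [0.4, 0.4, -1.3]
finger_gap: 0.745
grip_force: 50.0
```

Run:
```python
from chk import *
a,w=chk("s12")
for u in range(262,298,4): print(u,[int(v)+120 for v in np.nonzero(w[120:215,u])[0]])
go((.6148,.0148,.265,-22.85),v=.02,settle=3)
```

```text
t 22.62 pos [0.4565 0.0121 0.1656] yaw -22.91 tilt 0.07 F [ 0.4  0.4 -1.3] gap 0.0686 grip 50.0 q7 -0.08
0 frost [[289.0, 175.0], [273.0, 174.0]] bnd [[290.0, 168.0], [269.0, 166.0]] clear [[291.0, 153.0], [271.0, 151.0]]
15 frost [[289.0, 180.0], [273.0, 178.0]] bnd [[290.0, 170.0], [269.0, 169.0]] clear [[292.0, 152.0], [271.0, 150.0]]
30 frost [[289.0, 182.0], [273.0, 181.0]] bnd [[290.0, 172.0], [269.0, 170.0]] clear [[292.0, 151.0], [271.0, 149.0]]
45 frost [[289.0, 183.0], [273.0, 182.0]] bnd [[290.0, 173.0], [269.0, 171.0]] clear [[292.0, 151.0], [271.0, 149.0]]
60 frost [[289.0, 182.0], [274.0, 181.0]] bnd [[290.0, 172.0], [269.0, 171.0]] clear [[292.0, 151.0], [271.0, 149.0]]
80 frost [[289.0, 179.0], [274.0, 177.0]] bnd [[290.0, 170.0], [270.0, 168.0]] clear [[292.0, 152.0], [271.0, 150.0]]
262 []
266 []
270 [172, 173, 174, 175, 176, 177]
274 [172, 173, 174, 175, 176, 177, 180, 181, 182]
278 [128, 131, 152, 153, 172, 173, 174, 175, 176, 177, 181, 182, 183]
282 [129, 173, 174, 175, 176, 177, 178, 179, 181, 182, 183]
286 [173, 174, 175, 176, 177, 178, 179, 180, 181, 182, 183]
290 [124, 134, 135, 152, 153, 174, 175, 176]
294 [121, 122, 123, 124, 134, 135]
t 22.67 pos [0.4574 0.0121 0.1668] yaw -22.91 tilt 0.19 F [ 1.7  0.2 -0. ] gap 0.0687 grip 50.0 q7 -0.08
[ [[0.0067, 0.015, -0.0102, 0.0], [0.0133, 0.03, -0.0204, -0.0001], [0.02, 0.0451, -0.0305, -0.0001], [0.0266, 0.0601, -0.0407, -0.0001], [0.0333, 0.0751, -0.0509, -0.0001]] ]
[ [[0.0067, 0.015, -0.0102, 0.0], [0.0133, 0.03, -0.0204, -0.0001], [0.02, 0.0451, -0.0305, -0.0001], [0.0266, 0.0601, -0.0407, -0.0001], [0.0333, 0.0751, -0.0509, -0.0001]] ]
[ [[0.0066, 0.015, -0.0102, 0.0], [0.0133, 0.03, -0.0204, -0.0001], [0.0133, 0.03, -0.0204, -0.0001], [0.0133, 0.03, -0.0204, -0.0001], [0.0133, 0.03, -0.0204, -0.0001]] ]
--
```

{"method": "servo_tool", "body": {
  "plan": [
    [[0,0,-0.025,0],[0,0,-0.055,0],[0,0,-0.085,0],[0,0,-0.11,0],[0,0,-0.124,0]]
  ]
}}

```text
time_s: 23.08
ee_pos: [0.4566, 0.0123, 0.2645]
eef_rot: [0.0, 0.833, 0.553, 0.001]
force: [0.0, 0.4, -2.1]
finger_gap: 0.747
grip_force: 50.0
```

{"method": "servo_tool", "body": {
  "plan": [
    [[0.007,0.015,0,0],[0.015,0.034,0,0],[0.025,0.056,0,0],[0.035,0.079,0,0],[0.045,0.102,0,0]]
  ]
}}

```text
time_s: 23.5
ee_pos: [0.5458, 0.0143, 0.2622]
eef_rot: [-0.0, 0.833, 0.553, -0.0]
force: [1.3, 0.6, -1.1]
finger_gap: 0.746
grip_force: 50.0
```

{"method": "servo_tool", "body": {
  "plan": [
    [[0.01,0.023,0,0],[0.02,0.045,0,0],[0.028,0.063,0,0],[0.033,0.073,0,0],[0.035,0.078,0,0]]
  ]
}}

```text
time_s: 23.92
ee_pos: [0.6143, 0.0157, 0.2621]
eef_rot: [0.0, 0.833, 0.553, -0.001]
force: [-0.6, -0.3, -0.5]
finger_gap: 0.744
grip_force: 50.0
```

{"method": "servo_tool", "body": {
  "plan": [
    [[0,0,0,0],[0,0,0,0],[0,0,0,0],[0,0,0,0],[0,0,0,0]]
  ]
}}

```text
time_s: 24.33
ee_pos: [0.6132, 0.0159, 0.263]
eef_rot: [-0.0, 0.833, 0.553, 0.0]
force: [0.5, 0.1, -2.4]
finger_gap: 0.741
grip_force: 50.0
```

{"method": "servo_tool", "body": {
  "plan": [
    [[0,0,0,0],[0,0,0,0],[0,0,0,0],[0,0,0,0],[0,0,0,0]]
  ]
}}

```text
time_s: 24.75
ee_pos: [0.6137, 0.0157, 0.2628]
eef_rot: [-0.0, 0.833, 0.553, 0.0]
force: [0.2, -1.0, -1.1]
finger_gap: 0.738
grip_force: 50.0
```

Run:
```python
from chk import *
a,w=chk("s13")
print(r.sense()["joint_velocities"].round(3))
for u in range(216,262,4): print(u,[int(v)+110 for v in np.nonzero(w[110:200,u])[0]])
b=r.read_camera("top");cv2.imwrite("pics/t13.png",b)
p,R=r.sense()["ee_pos"],None
```

```text
t 24.75 pos [0.6137 0.0157 0.2628] yaw -22.85 tilt 0.00 F [ 0.2 -1.  -1.1] gap 0.0679 grip 50.0 q7 -0.07
0 frost [[242.0, 162.0], [225.0, 161.0]] bnd [[244.0, 154.0], [221.0, 153.0]] clear [[247.0, 139.0], [225.0, 137.0]]
15 frost [[242.0, 167.0], [225.0, 166.0]] bnd [[244.0, 158.0], [221.0, 156.0]] clear [[247.0, 138.0], [225.0, 136.0]]
30 frost [[243.0, 170.0], [226.0, 169.0]] bnd [[244.0, 160.0], [222.0, 158.0]] clear [[247.0, 137.0], [225.0, 135.0]]
45 frost [[243.0, 172.0], [227.0, 170.0]] bnd [[244.0, 160.0], [222.0, 159.0]] clear [[247.0, 137.0], [224.0, 135.0]]
60 frost [[244.0, 171.0], [228.0, 169.0]] bnd [[245.0, 160.0], [223.0, 158.0]] clear [[246.0, 137.0], [224.0, 135.0]]
80 frost [[246.0, 167.0], [230.0, 166.0]] bnd [[246.0, 158.0], [224.0, 156.0]] clear [[246.0, 137.0], [224.0, 135.0]]
[ 0.001  0.    -0.002 -0.001  0.002  0.002  0.001]
216 []
220 []
224 [159, 160, 161, 162, 163, 164, 165, 180, 181, 182, 183, 184, 185, 186, 187, 188, 189, 190, 191, 193, 196]
228 [111, 118, 160, 161, 162, 163, 164, 165, 168, 169, 170, 195, 196, 197, 198]
232 [160, 161, 162, 163, 164, 165, 166, 167, 169, 170, 171, 195, 196, 197]
236 [160, 161, 162, 163, 164, 165, 166, 167, 168, 169, 170, 171, 195, 196, 197]
240 [117, 118, 161, 162, 163, 164, 165, 166, 167, 168, 169, 170, 171, 172, 194, 195, 196, 197]
244 [117, 118, 161, 162, 163, 164, 165, 166, 167, 168, 169, 170, 171, 172, 194, 195, 196]
248 [118, 194, 195, 196]
252 []
256 []
260 []
```

{"method": "servo_tool", "body": {
  "plan": [
    [[0,0,0,0],[0,0,0,0],[0,0,0,0],[0,0,0,0],[0,0,0,0]]
  ],
  "grip_force": 25
}}

```text
time_s: 25.27
ee_pos: [0.6137, 0.0157, 0.2628]
eef_rot: [-0.0, 0.833, 0.553, 0.0]
force: [-0.3, 0.8, -1.8]
finger_gap: 0.752
grip_force: 25.0
```

{"method": "servo_tool", "body": {
  "plan": [
    [[0,0,0,0],[0,0,0,0],[0,0,0,0],[0,0,0,0],[0,0,0,0]]
  ]
}}

```text
time_s: 25.68
ee_pos: [0.6137, 0.0158, 0.2628]
eef_rot: [-0.0, 0.833, 0.553, 0.0]
force: [0.8, 0.2, -2.0]
finger_gap: 0.748
grip_force: 25.0
```

{"method": "servo_tool", "body": {
  "plan": [
    [[0,0,0,0],[0,0,0,0],[0,0,0,0],[0,0,0,0],[0,0,0,0]]
  ]
}}

```text
time_s: 26.1
ee_pos: [0.6137, 0.0157, 0.2628]
eef_rot: [-0.0, 0.833, 0.553, 0.0]
force: [0.4, -0.0, -1.4]
finger_gap: 0.755
grip_force: 25.0
```

Run:
```python
from chk import *
state();a=r.read_camera("side");w=a.min(2)>185
for u in range(224,250,4): print(u,[int(v)+150 for v in np.nonzero(w[150:180,u])[0]])
b=cv2.imread("pics/s13.png");print("mean diff in plate patch",cv2.absdiff(a,b)[130:175,218:250].mean())
```

```text
t 26.10 pos [0.6137 0.0157 0.2628] yaw -22.85 tilt 0.00 F [ 0.4 -0.  -1.4] gap 0.0695 grip 25.0 q7 -0.07
224 [159, 160, 161, 162, 163, 164, 165]
228 [160, 161, 162, 163, 164, 165, 166, 167, 168, 169, 170]
232 [160, 161, 162, 163, 164, 165, 166, 167, 169, 170, 171]
236 [160, 161, 162, 163, 164, 165, 166, 167, 168, 169, 170, 171]
240 [161, 162, 163, 164, 165, 166, 167, 168, 169, 170, 171, 172]
244 [161, 162, 163, 164, 165, 166, 167, 168, 169, 170, 171, 172]
248 []
mean diff in plate patch 2.6814814814814816
```

Stable and still. Handing in.

```bash
python3 -c "
from bench import r
print(r.hand_in())"
```

```text
the job is handed in; nothing more can be done
None
```

The job is handed in, with no verdict returned: the frame corner stands home in the stand's slot and is let go, and the notched plate is held still by its clear part above it, label up at roughly 45° (30–60° from the images).

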